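Stand the tipped carton and hold the spring clamp open over the stock card

ROBOT

A 6-joint arm with a two-finger parallel gripper is mounted at the origin on the work surface. World frame = base frame: x ahead of the robot, y to its left, z up, the work surface at z = 0. Lengths are in m, angles in degrees, forces in N, time in s.
With the tool pointing down it reaches from about 0.325 to 0.875 m from the base axis. Payload 4.4 kg.
Tool frame: the origin (TCP) lies at the centre of the arm's flange, where the gripper is bolted on; the fingertips stand tcp_to_tips ahead of it and the grasp point (between the pads) lies 155 mm ahead of it (tcp_to_tips is the distance from the TCP to the fingertips, in m); z points along the fingers, y is the line along which they close (so a half turn about z gives the same grasp; the last joint's range is limited). The gripper opens to 85 mm and grips with 20 to 120 N. Pads are 22 mm wide; open, the fingers measure 114 mm over their backs; the gripper's body (76 mm by 85 mm) begins 54 mm behind the grasp point. The pads swing forward as they close: fully open they stand 13 mm farther back than shut.
Start: joints at [61.507, 11.837, 88.321, -0, 79.842, -8.623], TCP at [0.195, 0.541, 0.405] pointing down, gripper open.
Joint ranges: [-156.59, 156.59], [-49.26, 127.26], [12.9, 141.05], [-63.56, 243.56], [4.71, 150.69], [-161.64, 161.64]. Speed limits (degrees/s): [159.86, 159.86, 180, 180, 180, 180].

INTERFACE

Orientations are given as a 3x3 rotation matrix whose columns are the frame's x, y, z axes.
In Python, from workcell import move_pose, move_linear, movej, grip, wait, inverse_kinematics, read_state, grab_frame, IKError, job_done, regions_of, tcp_to_tips gives the robot as it stands. The module is installed in compiled form; this text tells all that it offers. Calls block until the motion is done:
- move_pose(position, orientation): joint-space move of the TCP to a pose.
- move_linear(position, attitude=None, max_speed=0.15): straight line of the TCP; attitude=None keeps the orientation; max_speed is the mean speed in m/s.
- movej(angles): joint-space move.
- grip(opening, f_grip=None): finger opening in m; f_grip is the grip in N (None keeps the last); returns when the fingers have stopped.
- wait(seconds).
- inverse_kinematics(position, orientation): joint angles nearest the present ones, or None.
- read_state(): the state.
- grab_frame(name): name is "side" or "top"; returns a dict with "img" (480x640x3 uint8, red, green, blue), "range_z" (480x640 float32, m along the optical axis (not along the pixel's ray), 0 where there is no reading), "vertical_fov" (degrees; the focal length in pixels is half the picture's height over the tangent of half this angle, whatever the lens; pixels are square), "cx", "cy" (the principal point, pixels), "R" (3x3) and "t" (3): a world point X has camera coordinates R X + t. Camera axes: x right, y down, z forward; pixel columns grow to the right and rows downward; lengths in m; the calibration is good to about 2 mm. A picture is of the moment at which its call begins.
A pose or a line that the arm cannot do raises IKError and nothing moves.
- job_done(): hands the job in; it is judged then, once.
Trained networks look in the newest picture that a camera, given by its name, has taken for a name from the list of things; names that differ only in an ending like _2 or _b are one class to them, and where a whole thing is asked for, a point or a joint stands for the part that bears it (a point fixed in the world has none). Each returns a list of dicts, best first, with "score" (0 to 1); they miss things now and then, are a little off and sometimes report something else, mostly with a low value. They report only what shows in the picture. A call takes as long as a camera call. They do not tell look-alikes from the thing itself.
- regions_of(camera, name): "pixels" (480x640 bool, what is visible of it) and "centre" ([row, column] in pixels, amid what is visible of it).
The state is a dict: "time": time; "joints": joint angles; "qd": joint speeds; "joint_torque": joint torques, N m; "tcp_pos": TCP position; "tool_rot": TCP orientation; "ft_force": force on the tool from outside, world axes, zero at the start; "torque": the same for the moment, N m; "gripper_width": finger opening in m; "finger_force": force on a finger pad.
Only numpy, scipy, OpenCV 4.12 (cv2) and the standard library are available. Lean on these libraries where they do the work, as an engineer would, in place of code of your own. Each camera call takes 0.05 s, during which the arm holds its last target. There are 200 camera calls.

TASK

A carton in one of the shelf bins has tipped forward onto the bin's stock card: stand it upright again in front of the cartons behind it, clear of the card, and leave the other stock where it is. Then take the spring clamp off the front edge of the bin it is parked on, by its handles, squeeze it so that its jaws gape wide, and bring it down over the middle of that stock card's top edge, one open jaw on each side of the card and touching neither the card nor the bin. Finish while holding it there squeezed open, so that I can slip the count sheet in before you let it close.

Things in the scene. Friction and masses are not known exactly. Their poses are not given: they have to be found in the camera images.
- lane_bin: fixed cardboard shelf bin with the tipped carton, 270 mm long (x), 104 wide (y), board 4 thick. Origin at the centre of its underside, on the bench, z up; x runs from its white front panel (outer face x = -135, 55 high) to its back. Inner floor 4 mm up, inside width 96. Sides 55 high at the front, sloping up to 110 at x = -30 and behind. A stiff white stock card stands behind the front panel
- card_edge (a point): middle of the top edge of the lane bin's stock card, with the axes of lane_bin. The card is fixed, upright, 3 mm thick (x), 84 mm wide (y); its top edge is 100 mm above the bench and it stands 45 mm above the front panel
- tipped_carton: carton tipped forward, 50 x 56 x 140 mm (own x, y, z), 0.12 to 0.27 kg; origin at the centre of its underside. It stands loose on its front lower edge, 55 mm behind the card's back, front face leaning on the card's top edge 0.52 rad from upright, top front edge 12 mm before the card, 125 mm above the bench. Pushed back at the top it passes its balance 0.35 rad from upright and settles on its base
- carton_2: the standing carton behind the tipped one, 50 x 56 x 140 mm (its own x, y, z), cardboard; origin at the centre of its underside. The tipped carton, turned upright about its front lower edge, has its front face at x = -73 mm in lane_bin and is some 15 mm clear of carton_2; leave this one standing
- carton_3: the standing carton behind carton_2, 50 x 56 x 140 mm (its own x, y, z), cardboard; origin at the centre of its underside; leave it standing
- other_bin: a second shelf bin of the same shape with its own stock card and one standing carton; fixed; same origin and axes as lane_bin; nothing to do there
- carton_other: the standing carton in the other bin, 50 x 56 x 140 mm (its own x, y, z), cardboard; origin at the centre of its underside; leave it alone
- park_bin: a third fixed shelf bin of the same shape, without a card, with white pipe couplings in its back part (up to 82 mm high, behind x = -12 mm); same origin and axes as lane_bin. The spring clamp is parked on its front panel
- park_edge (a point): middle of the top edge of the park bin's front panel (4 mm thick, 55 mm above the bench), with the axes of park_bin
- clip: spring clamp, 105 mm long, 25 wide, 0.11 kg: two steel levers on a pin with a coil spring, black dipped handles and jaw tips. Parked astride park_bin's front panel up to 25 mm from its middle, clamped on it, jaws down (tip centres 18 mm below the panel's edge), handles up. Origin at mid pin, 75 mm above the bench; y along the pin and the panel, z towards the handles. This body is the -x lever
- clip_lever (a joint): opening of the clamp: angle between its levers in rad, 0 = jaw tips touching, 0.09 parked, 0.65 fully squeezed (hard stop). A spring drives it shut: at the handle ends 8 N a side parked, 13 N fully squeezed. Fully squeezed the jaws gape 24 mm and the handles measure 23 mm over their ends (56 mm when parked)
- handle_a (a point): middle of the rounded end (diameter 9 mm, 23 mm across) of the clamp's -x handle, 62 mm from the pin; about 132 mm above the bench when parked. Gripping both handle ends between the finger pads squeezes the clamp open
- handle_b (a point): the same on the +x handle; 47 mm from handle_a when parked
- jaw_a (a point): centre of the rounded tip (diameter 7 mm) of the clamp's -x jaw, 38 mm from the pin
- jaw_b (a point): centre of the rounded tip (diameter 7 mm) of the +x jaw. The clamp's throat, from the jaw tips' ends up to the coil spring, is 36 mm deep
- paste_tin: a tin of jointing paste on the bench, diameter 60, height 75 mm, origin at the centre of its underside; leave it alone
Not all that is in view belongs to the job. Of the things like the clip, leave any that is red; of the rest the larger one is meant.

How it is judged:
By the outcome, as a careful person would: the job done as asked, in the order asked, and still so for the second after the job is handed in, while the arm keeps its last pose, push and grip.
It also fails if it takes over 58 s, if anything falls off the work surface, if the arm or the gripper's body presses on something with over 40 N, if the wrist force passes 120 N, or if a joint passes its speed limit or range.

## Working session

There is one attempt and no reset: what is moved stays moved. The work goes in short steps, each a Python script; the robot and the scene stay as the last script left them, time stands still between calls to the robot, and variables do not carry over. Pictures are saved under pics/ and viewed, at most 10 in all, crops included, and the job is handed in when it is done.

```bash
mkdir -p pics
cat > h.py <<'E'
import numpy as np, cv2
from workcell import *
def cloud(f):
    h=480; fl=240/np.tan(np.radians(f["vertical_fov"])/2)
    v,u=np.mgrid[0:480,0:640]; z=f["range_z"].astype(float)
    P=np.stack([(u-f["cx"])/fl*z,(v-f["cy"])/fl*z,z],-1)
    W=(P-np.array(f["t"]))@np.array(f["R"])
    W[z<=0]=np.nan
    return W
def save(f,n): cv2.imwrite("pics/"+n,f["img"][:,:,::-1])
E
python3 - <<'E'
from h import *
for c in("side","top"):
    f=grab_frame(c); save(f,c+"0.png"); np.savez(c+"0.npz",**f)
    print(c,f["vertical_fov"],np.round(f["R"],3).tolist(),np.round(-np.array(f["R"]).T@np.array(f["t"]),3))
    W=cloud(f)
    for n in("lane_bin","clip","tipped_carton","paste_tin"):
        for r in regions_of(c,n):
            p=W[r["pixels"]]; print(n,round(r["score"],2),np.round(r["centre"]),r["pixels"].sum(),np.round(np.nanmedian(p,0),3),np.round(np.nanpercentile(p,2,axis=0),3),np.round(np.nanpercentile(p,98,axis=0),3))
print(tcp_to_tips, read_state()["time"])
E
```

```text
side 49.43133997780914 [[0.997, -0.081, 0.004], [-0.055, -0.716, -0.696], [0.06, 0.693, -0.718]] [ 0.477 -0.702  0.858]
lane_bin 0.78 [266. 364.] 5865 [ 0.653 -0.056  0.058] [ 0.526 -0.063  0.002] [0.79  0.046 0.109]
clip 0.96 [340. 272.] 655 [ 0.466 -0.225  0.095] [ 0.438 -0.232  0.018] [ 0.489 -0.174  0.137]
clip 0.87 [349. 192.] 853 [ 0.32  -0.183  0.016] [ 0.295 -0.221 -0.002] [ 0.368 -0.131  0.024]
clip 0.65 [426. 269.] 588 [ 0.456 -0.337  0.014] [ 0.421 -0.373 -0.001] [ 0.495 -0.326  0.019]
tipped_carton 0.89 [239. 315.] 1623 [ 0.558 -0.028  0.117] [ 0.52  -0.035  0.045] [0.616 0.019 0.148]
paste_tin 0.83 [146. 216.] 708 [0.343 0.385 0.053] [0.315 0.375 0.005] [0.369 0.423 0.076]
paste_tin 0.38 [240. 315.] 1744 [ 0.559 -0.027  0.115] [ 0.519 -0.035  0.036] [0.617 0.022 0.148]
top 55.5532536119806 [[-0.009, -1.0, 0.018], [-0.997, 0.007, -0.078], [0.078, -0.018, -0.997]] [0.424 0.052 1.131]
lane_bin 0.72 [306. 163.] 747 [0.342 0.398 0.073] [0.314 0.377 0.001] [0.37  0.432 0.079]
lane_bin 0.64 [179. 338.] 2553 [ 0.668 -0.005  0.008] [ 0.526 -0.059  0.001] [0.792 0.048 0.112]
lane_bin 0.62 [249. 432.] 145 [ 0.478 -0.214  0.107] [ 0.464 -0.23   0.006] [ 0.49  -0.207  0.138]
clip 0.71 [254. 471.] 206 [ 0.456 -0.336  0.015] [ 0.424 -0.367 -0.001] [ 0.492 -0.325  0.021]
clip 0.7 [251. 436.] 273 [ 0.468 -0.217  0.105] [ 0.44  -0.23   0.046] [ 0.49  -0.208  0.14 ]
clip 0.65 [314. 410.] 232 [ 0.321 -0.172  0.022] [ 0.299 -0.217 -0.   ] [ 0.368 -0.125  0.027]
tipped_carton 0.75 [210. 338.] 1088 [ 0.558 -0.004  0.13 ] [ 0.519 -0.032  0.031] [0.625 0.023 0.151]
paste_tin 0.65 [306. 163.] 723 [0.341 0.396 0.074] [0.315 0.377 0.009] [0.368 0.43  0.079]
0.1734 0.5
```

View pics/top0.png

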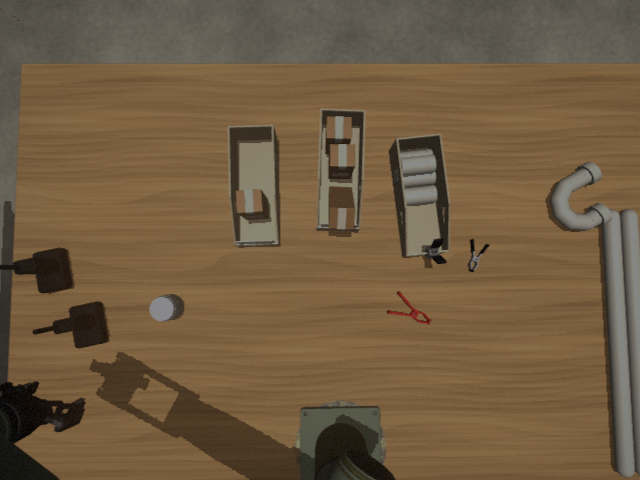

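View pics/side0.png

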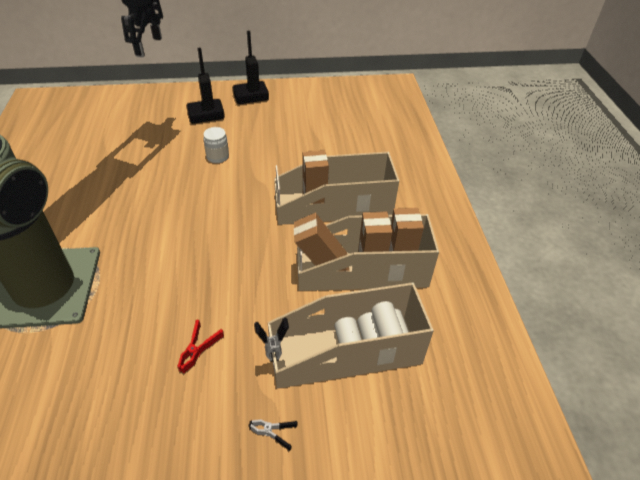

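The pictures show the lane bin in the middle, at top (170,342), with the tipped carton at side (240,315). Three things could be taken for the clip:
- parked clamp: side (340,272), top (251,436)
- red pliers: side (349,192), which are excluded
- smaller black-handled pliers on the bench: side (426,269)

I choose the parked clamp because it is the larger of the two that aren't red, and it sits astride the park bin's front panel.

```bash
cat > fit.py <<'E'
from h import *
from scipy.optimize import least_squares
F={c:dict(np.load(c+"0.npz")) for c in("side","top")}
C={c:cloud(F[c]) for c in F}
def fitbin(x0,cams=("side","top")):
    P=np.concatenate([C[c].reshape(-1,3) for c in cams]); P=P[np.isfinite(P).all(1)]
    P=P[(P[:,2]>.02)&(P[:,2]<.112)]
    p=np.array(x0,float)
    for tol in(.03,.015,.008,.006):
        def loc(p,Q):
            c,s=np.cos(p[2]),np.sin(p[2]); d=Q[:,:2]-p[:2]
            return np.c_[d@[c,s],d@[-s,c]]
        def res(p,Q):
            l=loc(p,Q); dx=np.abs(np.abs(l[:,0])-.133)-.002; dy=np.abs(np.abs(l[:,1])-.050)-.002
            return np.clip(np.minimum(dx,dy),0,None)
        l=loc(p,P); k=(np.abs(l[:,0])<.135+tol)&(np.abs(l[:,1])<.052+tol); Q=P[k]; Q=Q[res(p,Q)<tol]
        p=least_squares(res,p,args=(Q,),loss="cauchy",f_scale=.001).x
    return p,len(Q),np.mean(res(p,Q))
for n,x0 in(("lane",(.659,-.006,0)),("park",(.6,-.21,.1))):
    for cams in(("side","top"),("side",),("top",)):
        p,a,b=fitbin(x0,cams); print(n,cams,np.round(p,4),a,round(b,5))
    if cams: 
        p,_,_=fitbin(x0); c,s=np.cos(p[2]),np.sin(p[2]); R=np.array([[c,s],[-s,c]])
        for cam in C:
            W=C[cam]; L=np.dstack([(W[...,:2]-p[:2])@R.T,W[...,2]])
            if n=="park":
                k=(L[...,2]>.062)&(np.abs(L[...,0]+.133)<.06)&(np.abs(L[...,1])<.05)&(L[...,2]<.2)
                Q=L[k]; print(cam,"clip local",len(Q),np.round([Q.min(0),np.median(Q,0),Q.max(0)],4).tolist())
                for z0 in(.07,.09,.11,.125):
                    q=Q[(Q[:,2]>z0)&(Q[:,2]<z0+.015)]
                    for sg in(-1,1):
                        h=q[(q[:,0]+.133)*sg>.0]
                        if len(h): print(z0,sg,len(h),np.round(np.r_[h.min(0)[:2],h.max(0)[:2]],4))
            else:
                k=(L[...,2]>.112)&(np.abs(L[...,0])<.16)&(np.abs(L[...,1])<.055)
                for a,b in((-.16,-.065),(-.065,.01),(.01,.08),(.08,.135)):
                    Q=L[k&(L[...,0]>a)&(L[...,0]<b)]
                    if len(Q): print(cam,a,len(Q),np.round([np.percentile(Q,2,axis=0),np.percentile(Q,98,axis=0)],4).tolist())
                k=(np.abs(L[...,0]+.1295)<.006)&(np.abs(L[...,1])<.05)&(L[...,2]>.07)&(L[...,2]<.108)
                Q=L[k]; print(cam,"card",len(Q),np.round(np.percentile(Q,[2,50,98],axis=0),4).tolist())
crop=F["side"]["img"][300:440,160:340,::-1]
cv2.imwrite("pics/crop.png",cv2.resize(crop,None,fx=4,fy=4,interpolation=cv2.INTER_CUBIC))
E
python3 fit.py
```

```text
lane ('side', 'top') [ 0.6576 -0.0063 -0.0427] 6091 0.00019
lane ('side',) [ 0.6575 -0.0069 -0.043 ] 4905 0.00012
lane ('top',) [ 0.6578 -0.0051 -0.0431] 1186 6e-05
side -0.16 920 [[-0.1405, -0.0323, 0.1131], [-0.0795, 0.0232, 0.1486]]
side -0.065 327 [[-0.0067, -0.0301, 0.1135], [0.0096, 0.025, 0.1455]]
side 0.01 1012 [[0.0113, -0.0287, 0.1136], [0.0785, 0.0333, 0.1454]]
side 0.08 411 [[0.0804, -0.0196, 0.1144], [0.1057, 0.0365, 0.1455]]
side card 41 [[-0.1308, -0.0425, 0.0739], [-0.1288, -0.0371, 0.098], [-0.1245, -0.0283, 0.1073]]
top -0.16 716 [[-0.1401, -0.0297, 0.1155], [-0.0782, 0.0243, 0.1509]]
top -0.065 287 [[-0.018, -0.0486, 0.1124], [0.0097, 0.0493, 0.1478]]
top 0.01 774 [[0.0115, -0.027, 0.1137], [0.0791, 0.0363, 0.1479]]
top 0.08 327 [[0.0808, -0.0488, 0.1123], [0.1334, 0.0493, 0.1483]]
top card 31 [[-0.1305, -0.0397, 0.0728], [-0.1301, 0.0308, 0.0974], [-0.1281, 0.0423, 0.1027]]
park ('side', 'top') [ 0.5951 -0.1984  0.1028] 10537 0.00024
park ('side',) [ 0.595  -0.1992  0.1011] 7917 0.00015
park ('top',) [ 0.5955 -0.1973  0.1049] 2659 0.00019
side clip local 704 [[-0.
[... 195 characters left out ...]
0.1401  0.0025]
0.09 1 45 [-0.1249 -0.019  -0.1163  0.0022]
0.11 -1 49 [-0.157  -0.019  -0.1458  0.0029]
0.11 1 61 [-0.1197 -0.0192 -0.1091  0.0026]
0.125 -1 75 [-0.1603 -0.019  -0.1506  0.0031]
0.125 1 75 [-0.1143 -0.0197 -0.1048  0.0022]
top clip local 350 [[-0.1599, -0.0499, 0.0628], [-0.1248, -0.0074, 0.1006], [-0.0731, 0.0499, 0.1411]]
0.07 -1 26 [-0.1414 -0.019  -0.133   0.0048]
0.07 1 72 [-0.1328 -0.0498 -0.0731  0.0499]
0.09 -1 19 [-0.1465 -0.0174 -0.1392  0.0028]
0.09 1 19 [-0.1243 -0.0175 -0.1167  0.0029]
0.11 -1 25 [-0.1538 -0.0171 -0.145   0.0025]
0.11 1 27 [-0.119  -0.018  -0.1112  0.0027]
0.125 -1 44 [-0.1599 -0.0181 -0.1501  0.0031]
0.125 1 42 [-0.1144 -0.0178 -0.1043  0.0041]
```

View pics/crop.png

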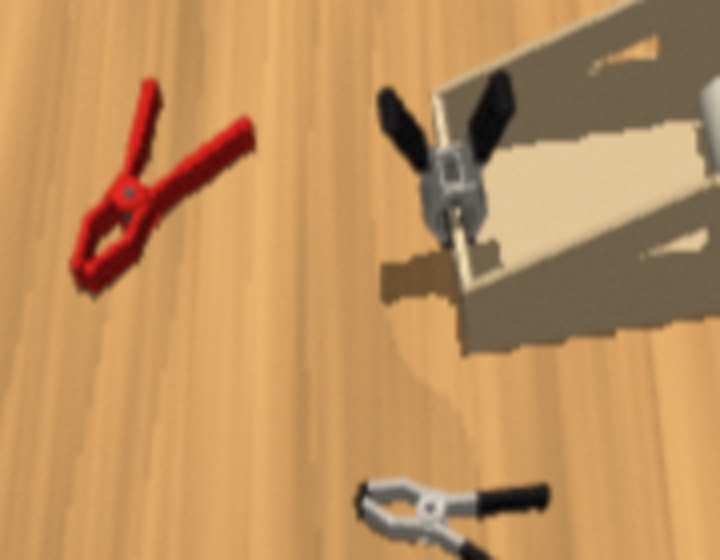

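The crop confirms it: the parked clamp has black handles and a grey body, at crop (450,170), with its jaws astride the panel. Next I grip the tipped carton by its sides near the top, with the tool tilted to match, and turn it about its front lower edge.

```bash
cat >> h.py <<'E'
def frame(x,y,a):
    c,s=np.cos(a),np.sin(a); return np.array([[c,-s,0],[s,c,0],[0,0,1]]),np.array([x,y,0.])
LANE=frame(.6577,-.0063,-.0428); PARK=frame(.5952,-.1984,.1028)
def w(F,p): return F[0]@np.array(p,float)+F[1]
def rot(F,z,y):
    z=np.array(z,float); y=np.array(y,float); return F[0]@np.c_[np.cross(y,z),y,z]
def st(tag):
    s=read_state(); print(tag,"t%.2f"%s["time"],np.round(s["tcp_pos"],4),"F",np.round(s["ft_force"],1),"w%.4f"%s["gripper_width"],"ff",np.round(s["finger_force"],1),"j",np.round(s["joints"]))
E
cat > a.py <<'E'
from h import *
def pose(th,u,back=0,lift=0,sg=1):
    z=np.array([np.sin(th),0,-np.cos(th)])
    g=np.array([-.073+.025*np.cos(th)-u*np.sin(th),-.004,.004+.025*np.sin(th)+u*np.cos(th)+lift])
    return w(LANE,g-(.155+back)*z),rot(LANE,z,[0,sg,0])
best=None
for sg in(1,-1):
    j=inverse_kinematics(*pose(.52,.126,.08,0,sg)); print(sg,j)
    if j is not None and (best is None or abs(j[5])<best[0]): best=(abs(j[5]),sg)
sg=best[1]
move_pose(*pose(.52,.126,.08,0,sg)); st("pre")
p,R=pose(.52,.126,0,0,sg); move_linear(p,max_speed=.1); st("at")
grip(.0,20); st("gripped")
for k,th in enumerate(np.linspace(.52,0,7)[1:]):
    p,R=pose(th,.126,0,.0015,sg); move_linear(p,R,max_speed=.05); st("th%.2f"%th)
E
python3 a.py
python3 - <<'E'
from h import *
f=grab_frame("side"); save(f,"side1.png")
cv2.imwrite("pics/s1.png",cv2.resize(f["img"][130:330,220:460,::-1],None,fx=3,fy=3))
E
```

```text
1 [ -13.5823042   -10.19840305  122.55443309    8.83405366   38.65006944
 -106.6093196 ]
-1 [-13.5823042  -10.19840305 122.55443309   8.83405366  38.65006944
  73.3906804 ]
pre t2.74 [ 0.4273 -0.      0.3299] F [-0.3 -1.  -0.5] w0.0853 ff 0.0 j [-14. -10. 123.   9.  39.  73.]
at t3.69 [ 0.4669 -0.0021  0.2606] F [0.3 0.2 1.1] w0.0855 ff 0.0 j [-12.   3. 121.  11.  28.  72.]
gripped t4.07 [ 0.467  -0.0022  0.261 ] F [-1.   0.1  3. ] w0.0558 ff 24.6 j [-12.   3. 121.  11.  28.  72.]
th0.43 t4.72 [ 0.4891 -0.0031  0.2706] F [ 0.2 -0.1 -0.5] w0.0557 ff 24.2 j [-12.   5. 116.   7.  35.  76.]
th0.35 t5.36 [ 0.5125 -0.004   0.278 ] F [ 0.3 -1.2 -1.6] w0.0557 ff 24.3 j [-11.   8. 111.   4.  42.  79.]
th0.26 t6.00 [ 0.5364 -0.0051  0.2833] F [ 0.8 -0.4 -1.8] w0.0559 ff 24.3 j [-10.  11. 105.   3.  49.  81.]
th0.17 t6.64 [ 0.5606 -0.0061  0.2865] F [ 1.1 -0.2 -1.5] w0.0560 ff 24.3 j [-10.  15. 100.   2.  55.  82.]
th0.09 t7.28 [ 0.5851 -0.0072  0.2876] F [-0.1 -0.6 -1.1] w0.0561 ff 24.3 j [-9. 19. 95.  1. 62. 83.]
th0.00 t7.92 [ 0.6094 -0.0082  0.2866] F [-0.2 -0.7  0.3] w0.0558 ff 24.4 j [-9. 23. 89. -0. 68. 84.]
```

View pics/s1.png

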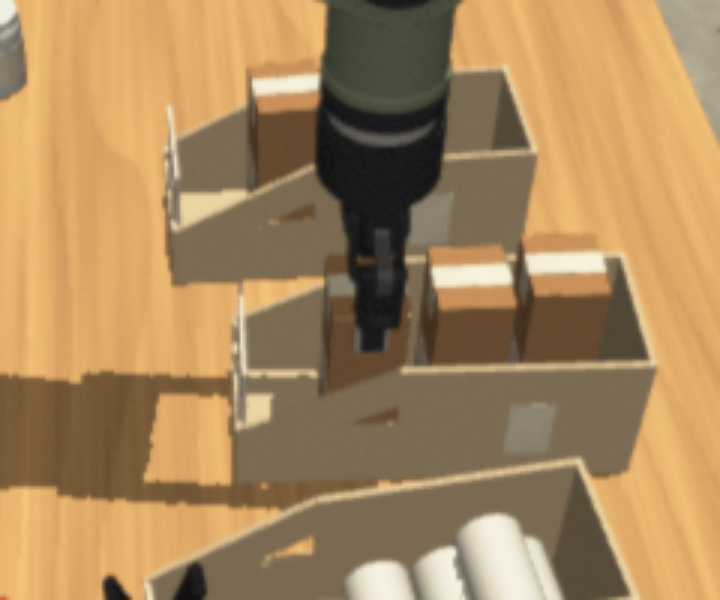

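The carton is upright at (365,330) in the crop, clear of the card and with a gap to carton_2. I'll seat it, release it, and go for the clamp.

```bash
cat > b.py <<'E'
from h import *
p=np.array(read_state()["tcp_pos"]); p[2]-=.0015
move_linear(p,max_speed=.02); st("seat")
grip(.075,20); st("open"); p[2]+=.09; move_linear(p,max_speed=.12)
f=grab_frame("top"); 
best=None
for sg in(1,-1):
    R=rot(PARK,[0,0,-1],[sg,0,0]); j=inverse_kinematics(w(PARK,[-.1325,-.0075,.155+.133+.08]),R); print(sg,j)
    if j is not None and (best is None or abs(j[5])<best[0]): best=(abs(j[5]),sg,R)
_,sg,R=best; grip(.085)
move_pose(w(PARK,[-.1325,-.0075,.155+.133+.08]),R)
f=grab_frame("side"); save(f,"side2.png"); np.savez("side2.npz",**f)
W=cloud(f)
L=np.dstack([(W[...,:2]-LANE[1][:2])@LANE[0][:2,:2],W[...,2]])
k=(L[...,2]>.112)&(np.abs(L[...,0])<.16)&(np.abs(L[...,1])<.055)&(L[...,2]<.16)
for a,b in((-.16,-.015),(-.015,.05),(.05,.135)):
    Q=L[k&(L[...,0]>a)&(L[...,0]<b)]; print(a,len(Q),np.round(np.percentile(Q,[2,98],axis=0),4).tolist() if len(Q) else 0)
move_linear(w(PARK,[-.1325,-.0075,.155+.133]),max_speed=.08); st("at clip")
E
python3 b.py
```

```text
seat t8.22 [ 0.6094 -0.008   0.2865] F [-1.5  0.9  5.6] w0.0560 ff 23.9 j [-9. 23. 89.  0. 68. 84.]
open t8.55 [ 0.6092 -0.0082  0.2847] F [ 0.9  0.1 -0.4] w0.0752 ff 0.0 j [-9. 23. 89. -0. 68. 84.]
1 [-3.49697194e+01  6.30172731e+00  9.92184676e+01 -2.54444375e-14
  7.44798051e+01 -4.08597255e+01]
-1 [-3.49697194e+01  6.30172731e+00  9.92184676e+01 -2.54444375e-14
  7.44798051e+01  1.39140274e+02]
-0.16 846 [[-0.074, -0.0322, 0.1139], [-0.0251, 0.0226, 0.1454]]
-0.015 875 [[-0.0066, -0.0293, 0.1134], [0.0429, 0.026, 0.1455]]
0.05 872 [[0.0558, -0.02, 0.1137], [0.1048, 0.035, 0.1453]]
at clip t12.84 [ 0.4645 -0.2197  0.2887] F [ 0.6  0.1 -0.1] w0.0853 ff 0.0 j [-35.  12. 103.  -0.  65. -41.]
```

The carton stands at x -74..-25 mm in the lane frame and the others haven't moved. Next: squeeze the clamp.

```bash
cat > c.py <<'E'
from h import *
grip(0.0,45); st("squeezed")
f=grab_frame("side"); a=f["img"][270:400,200:340,::-1]
p=np.array(read_state()["tcp_pos"])
if read_state()["gripper_width"]<.03:
    p=w(PARK,[-.1325,-.0075,.155+.133+.06]); move_linear(p,max_speed=.08); wait(.2); st("lift")
    f=grab_frame("side"); np.savez("side3.npz",**f); b=f["img"][230:360,200:340,::-1]
    W=cloud(f); L=np.dstack([(W[...,:2]-PARK[1][:2])@PARK[0][:2,:2],W[...,2]])
    for z0 in np.arange(.09,.2,.01):
        k=(L[...,2]>z0)&(L[...,2]<z0+.01)&(np.abs(L[...,0]+.1325)<.04)&(np.abs(L[...,1]+.0075)<.03)
        Q=L[k]
        if len(Q): print(round(z0,3),len(Q),np.round(np.r_[Q.min(0),Q.max(0)],4), "a",(Q[:,0]<-.1325).sum())
    a=np.hstack([a,b])
cv2.imwrite("pics/c.png",cv2.resize(a,None,fx=2.8,fy=2.8,interpolation=cv2.INTER_CUBIC))
E
python3 c.py
```

```text
squeezed t13.45 [ 0.4641 -0.2194  0.2878] F [ 0.2 -0.5 -0.6] w0.0199 ff 44.0 j [-35.  12. 103.   0.  65. -41.]
lift t14.60 [ 0.464  -0.2193  0.3473] F [-0.2  0.1 -1.2] w0.0197 ff 44.0 j [-35.   8. 100.   0.  72. -41.]
0.09 31 [-0.1518 -0.018   0.09   -0.1162 -0.0054  0.1   ] a 16
0.1 23 [-0.1516 -0.0175  0.1008 -0.1143  0.0044  0.11  ] a 14
0.11 89 [-0.1512 -0.0181  0.1103 -0.1152  0.0026  0.1197] a 44
0.12 114 [-0.1463 -0.02    0.12   -0.1206  0.0078  0.1296] a 66
0.13 45 [-0.1418 -0.0186  0.13   -0.1242  0.0044  0.1393] a 23
0.14 22 [-0.141  -0.0182  0.1402 -0.1265 -0.0026  0.1498] a 11
0.15 29 [-0.1409 -0.0178  0.1501 -0.1261 -0.0014  0.1592] a 12
0.16 35 [-0.1419 -0.0185  0.16   -0.1259 -0.0035  0.17  ] a 16
0.17 39 [-0.1494 -0.0199  0.1714 -0.1178 -0.0126  0.1799] a 19
0.18 177 [-0.157  -0.0206  0.1801 -0.1106  0.0032  0.1899] a 85
0.19 77 [-0.1569 -0.0205  0.19   -0.1101  0.0003  0.1999] a 37
0.2 66 [-0.1569 -0.0214  0.2001 -0.1103  0.0016  0.2094] a 32
```

View pics/c.png

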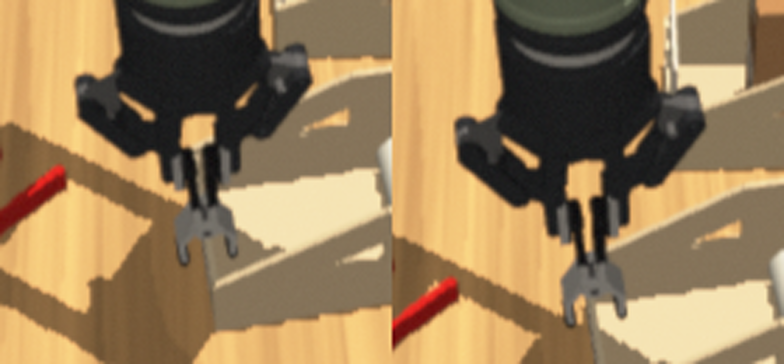

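In both panes the clamp is held by its handles and squeezed, with the jaws gaping evenly at (205,250) and (595,310). It has been lifted free of the panel.

```bash
cat > d.py <<'E'
from h import *
f=dict(np.load("side3.npz")); W=cloud(f); L=np.dstack([(W[...,:2]-PARK[1][:2])@PARK[0][:2,:2],W[...,2]])
k=(L[...,2]>.075)&(L[...,2]<.12)&(np.abs(L[...,0]+.1325)<.025)&(np.abs(L[...,1]+.0075)<.03)
for s in(-1,1):
    Q=L[k&((L[...,0]+.1333)*s>0)]; print(s,len(Q),np.round(np.sort(Q[:,2])[:8],4),np.round(np.percentile(Q,[5,50,95],axis=0)[:,1],4))
R=rot(LANE,[0,0,-1],[1,0,0])
p=np.array(read_state()["tcp_pos"]); print((p-PARK[1])@PARK[0])
p[2]=.41; move_linear(p,max_speed=.12)
move_linear(w(LANE,[-.1292,.0005,.41]),R,max_speed=.12); wait(.3); st("over")
f=grab_frame("side"); np.savez("side4.npz",**f); g=grab_frame("top")
for n,f in(("side",f),("top",g)):
    W=cloud(f); L=np.dstack([(W[...,:2]-LANE[1][:2])@LANE[0][:2,:2],W[...,2]])
    for z0 in np.arange(.145,.2,.01):
        k=(L[...,2]>z0)&(L[...,2]<z0+.01)&(np.abs(L[...,0]+.13)<.03)&(np.abs(L[...,1])<.03); Q=L[k]
        if len(Q): print(n,round(z0,3),len(Q),np.round(np.r_[Q.min(0),Q.max(0)],4))
E
python3 d.py
```

```text
-1 82 [0.0834 0.0866 0.0881 0.0888 0.0892 0.0892 0.0895 0.0895] [-0.0177 -0.0131  0.0011]
1 83 [0.0841 0.0868 0.0873 0.0878 0.088  0.088  0.0888 0.089 ] [-0.0175 -0.0129  0.0018]
[-0.13265666 -0.00739158  0.34733161]
over t17.67 [ 5.286e-01 -5.000e-04  4.100e-01] F [-0.1 -0.2 -1. ] w0.0199 ff 44.0 j [-9.  6. 94.  0. 80. -7.]
side 0.145 32 [-0.1468 -0.0113  0.1501 -0.11    0.009   0.1545]
side 0.155 20 [-0.1467 -0.0122  0.155  -0.1126  0.0011  0.1647]
side 0.165 33 [-0.1466 -0.0112  0.1652 -0.1101  0.0123  0.175 ]
side 0.175 79 [-0.1464 -0.0125  0.1751 -0.1122  0.0117  0.185 ]
side 0.185 87 [-0.1403 -0.0134  0.1851 -0.1183  0.0123  0.195 ]
side 0.195 23 [-0.1365 -0.0114  0.1951 -0.1223  0.0066  0.2049]
top 0.145 1 [-0.1459  0.0013  0.1534 -0.1459  0.0013  0.1534]
top 0.155 6 [-0.1463  0.0036  0.1552 -0.1425  0.0103  0.1603]
top 0.165 2 [-0.1458  0.0045  0.1743 -0.1458  0.0066  0.1747]
top 0.175 2 [-0.1462  0.0088  0.1769 -0.144   0.0088  0.1776]
```

```bash
cat > e.py <<'E'
from h import *
move_linear(w(LANE,[-.1297,.0005,.337]),max_speed=.06); wait(.4); st("down")
f=grab_frame("side"); save(f,"side5.png")
W=cloud(f); L=np.dstack([(W[...,:2]-LANE[1][:2])@LANE[0][:2,:2],W[...,2]])
for z0 in np.arange(.062,.13,.008):
    k=(L[...,2]>z0)&(L[...,2]<z0+.008)&(np.abs(L[...,0]+.13)<.03)&(np.abs(L[...,1])<.03); Q=L[k]
    if len(Q): h=np.histogram(Q[:,0],np.arange(-.16,-.099,.004))[0]; print(round(z0,3),h,np.round([Q[:,1].min(),Q[:,1].max()],3))
k=(L[...,2]>.112)&(np.abs(L[...,0]+.05)<.04)&(np.abs(L[...,1])<.055)&(L[...,2]<.15);Q=L[k&(L[...,0]<-.015)]; print("carton",np.round(np.percentile(Q,[2,98],axis=0),4).tolist())
cv2.imwrite("pics/e.png",cv2.resize(f["img"][180:300,270:430,::-1],None,fx=5,fy=5,interpolation=cv2.INTER_CUBIC))
E
python3 e.py
```

```text
down t19.53 [ 5.282e-01 -3.000e-04  3.371e-01] F [-0.6 -0.8  0.1] w0.0198 ff 44.0 j [-9. 10. 99. -0. 71. -7.]
0.062 [0 0 0 0 0 0 0 2 0 0 0 0 0 0 0] [0.011 0.014]
0.07 [0 0 0 2 2 0 0 3 0 0 1 0 1 0 0] [-0.008  0.013]
0.078 [ 0  0  0 10  9  0  0  1  1  0  0 10  2  0  0] [-0.012  0.011]
0.086 [0 0 0 2 2 0 0 0 0 0 0 4 2 0 0] [-0.013 -0.007]
0.094 [ 0  0  0 12  3  0  0 15  2  0  0  7  6  0  0] [-0.029  0.009]
0.102 [ 0  0  0  6 15  2  1  3  3  2  6 13  1  0  0] [-0.012  0.01 ]
0.11 [ 0  0  0  0  5 17  8  9 11 10 14  0  0  0  0] [-0.014  0.011]
0.118 [ 0  0  0  0  0  3  4 16 14  4  0  0  0  0  0] [-0.012  0.012]
0.126 [0 0 0 0 0 0 7 0 2 2 0 0 0 0 0] [-0.012 -0.006]
carton [[-0.0741, -0.0326, 0.1133], [-0.0251, 0.0231, 0.1455]]
```

View pics/e.png

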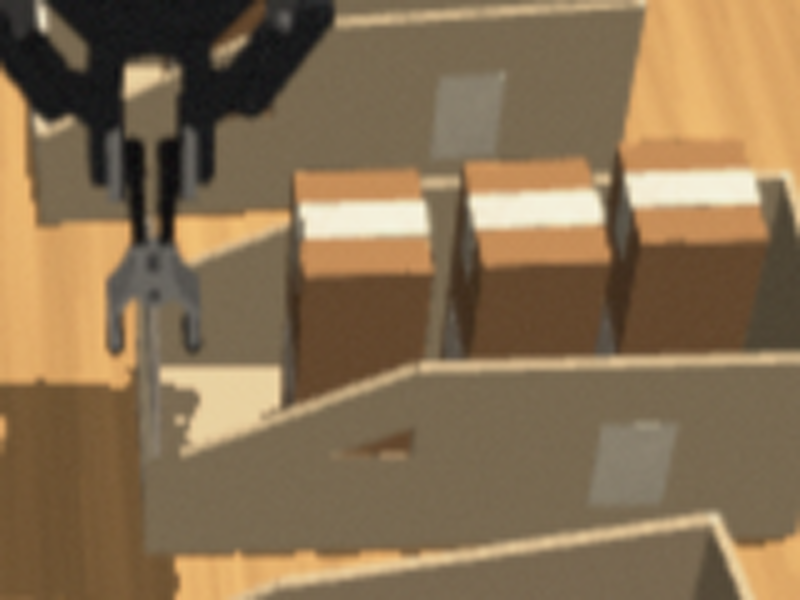

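The picture shows the jaws on either side of the card, at (115,330) and (190,330), with the card edge between them at (152,330). The three cartons are upright. I'll raise the clamp 3 mm for more clearance in the throat, check the force, and hand in.

Run:
```python
from h import *
move_linear(w(LANE,[-.1297,.0005,.340]),max_speed=.03); wait(.5)
for _ in range(3): st("hold"); wait(.1)
print(job_done())
```

```text
hold t20.33 [ 5.281e-01 -2.000e-04  3.400e-01] F [ 0.   0.1 -1.7] w0.0200 ff 44.0 j [-9. 10. 99. -0. 71. -7.]
hold t20.43 [ 5.281e-01 -2.000e-04  3.400e-01] F [ 0.5  0.3 -0.7] w0.0200 ff 44.0 j [-9. 10. 99.  0. 71. -7.]
hold t20.53 [ 5.281e-01 -3.000e-04  3.400e-01] F [ 0. -1. -1.] w0.0197 ff 44.0 j [-9. 10. 99.  0. 71. -7.]
the job is handed in; nothing more can be done
None
```

I stood the carton upright, clear of the card, and handed in with the clamp held squeezed open over the middle of the card's top edge, one jaw on each side and apparently touching nothing; no verdict came back.

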